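# Size a flanged bushing in a stepped gauge

### The job

Find the size of the brass bushing that stands on the green mat: try it in the holes of the stepped gauge one after the other, beginning with the smallest, pressing it lightly (a few newtons, never over 30) onto each hole squarely until it goes in. Leave it in the first hole that takes it, fully home with its flange flat on the step, and let go and move clear; leave the other two bushings in the tray and everything else where it is.

Things in the scene. Friction and masses are not known exactly. Their poses are not given: they have to be found in the camera images.
- bush_a_mid (a point): Centre, half-way up, of one of three like brass bushings, upright, 54 mm tall, 0.2 kg; z along its axis. From the foot up: shank 20 mm long (1 mm bevel), flange 46 mm across and 6 mm thick, round neck 26 mm across and 28 mm tall, to grip by. Shank diameters are 30, 34 and 38 mm, one each; which has which, and which stands on the mat, must be found out.
- bush_b_mid (a point): Centre, half-way up, of one of three like brass bushings, upright, 54 mm tall, 0.2 kg; z along its axis. From the foot up: shank 20 mm long (1 mm bevel), flange 46 mm across and 6 mm thick, round neck 26 mm across and 28 mm tall, to grip by. Shank diameters are 30, 34 and 38 mm, one each; which has which, and which stands on the mat, must be found out.
- bush_c_mid (a point): Centre, half-way up, of one of three like brass bushings, upright, 54 mm tall, 0.2 kg; z along its axis. From the foot up: shank 20 mm long (1 mm bevel), flange 46 mm across and 6 mm thick, round neck 26 mm across and 28 mm tall, to grip by. Shank diameters are 30, 34 and 38 mm, one each; which has which, and which stands on the mat, must be found out.
- step1 (a point): Centre of the mouth of hole 1 of the gauge, at the top face of its step, 32 mm above the bench. The hole is round, about 1.2 mm wider than 26 mm, over 23 mm deep, with a 1 mm bevel at the mouth. Axes as the gauge's.
- step2 (a point): Centre of the mouth of hole 2 of the gauge, at the top face of its step, 37 mm above the bench. The hole is round, about 1.2 mm wider than 30 mm, over 23 mm deep, with a 1 mm bevel at the mouth. Axes as the gauge's.
- step3 (a point): Centre of the mouth of hole 3 of the gauge, at the top face of its step, 42 mm above the bench. The hole is round, about 1.2 mm wider than 34 mm, over 23 mm deep, with a 1 mm bevel at the mouth. Axes as the gauge's.
- step4 (a point): Centre of the mouth of hole 4 of the gauge, at the top face of its step, 47 mm above the bench. The hole is round, about 1.2 mm wider than 38 mm, over 23 mm deep, with a 1 mm bevel at the mouth. Axes as the gauge's.
- gauge: Fixed aluminium block, a low staircase of four steps (74x62 mm each) along its y, on a dark base plate 98x272x8 mm. One hole amid each step; from +y to -y the holes grow from 26 to 38 mm and the steps rise 5 mm each from 32 to 47 mm above the bench; 1 to 4 black dots on the -x face count them. Origin under its centre. A bushing too big for a hole stops on the mouth.
- mat: Thin green mat, 85x85x3 mm, fixed; the bushing to be gauged stands on it. Origin at the centre of its underside.
- tray: Red shallow open tray, 160x90x16 mm, walls and floor 3 mm, fixed; the other two bushings stand in it. Origin at the centre of its underside, x along the long side.
- heel_0: Bystander: stacked leather heel block, 62x66x24 mm; origin at its underside.
- heel_1: Bystander: stacked leather heel block, 62x66x24 mm; origin at its underside.
- pincers: Bystander: steel pincers lying flat, 55x202x16 mm; origin at the underside.
- scissors: Bystander: scissors with blue handles lying flat, 87x199x9 mm; origin at the underside.
Mind the look-alikes: they are no part of the job. What is shaped like the part that bears bush_b_mid but purple is not meant.

How it is judged:
By the outcome, as a careful person would: the job done as asked, in the order asked, and still so for the second after the job is handed in, with the robot touching nothing.
It also fails if it takes over 54 s, if anything falls off the work surface, if the arm or the gripper's body presses on something with over 40 N, if the wrist force passes 120 N, or if a joint passes its speed limit or range.

### The arm

A 7-joint arm with a two-finger parallel gripper is mounted at the origin on a cart in front of the work surface, level with it; the furniture and walls round the work are solid. World frame = base frame: x ahead of the robot, y to its left, z up, the work surface at z = 0. Lengths are in m, angles in rad, forces in N, time in s.
With the tool pointing down it reaches from about 0.35 to 0.9 m from the base axis. Payload 19.9 kg.
Tool frame: the origin (TCP) lies on the centre line of the jaws, within the pads' length; the fingertips stand 14 mm ahead of it and the grasp point (between the pads) lies 5 mm behind it (robot.tip_extent is the distance from the TCP to the fingertips, in m); z points along the fingers, y is the direction in which the jaws open and shut (so a half turn about z gives the same grasp; the last joint's range is limited). The gripper opens to 94 mm and grips with 3 to 60 N. Pads are 16 mm wide; open, the fingers measure 119 mm over their backs; the gripper's body (75 mm by 177 mm) begins 78 mm behind the grasp point.
Start: joints at [1.097, 0.417, -0.01, 1.614, 0.005, 1.111, -0.053], TCP at [0.262, -0.567, 0.219] pointing down, gripper open.
Joint ranges: [-2.81, 2.81], [-0.39, 2.02], [-1.27, 1.25], [0.06, 2.57], [-1.19, 4.33], [0.19, 2], [-2.82, 2.82]. Speed limits (rad/s): [1.89, 1.89, 2.39, 2.39, 3.01, 3.01, 3.01].

### API

Orientations are given as a unit quaternion [x, y, z, w].
In Python, from rig import robot gives the robot as it stands.
- The arm moves only by the tool play_rows, never from a script. Its argument "deltas" is one flat list of numbers, 7 for each row, row after row: the shift along the tool's x, y, z in mm, then the turn, a rotation vector about the tool's x, y, z in rad, then the opening, from 0 (shut) to 1 (fully open). In form: [tx, ty, tz, wx, wy, wz, jaw, tx, ty, tz, wx, wy, wz, jaw, ...]. A call has 1 to 20 rows; each row is the pose to reach, as a shift and turn from the pose measured when the call began, along the tool's axes at that moment; what a row does not reach only later rows make up. A row lasts 1/8 s, in which the tool goes at most 62.5 mm and 10.7 degrees, less where a joint would pass 70% of its speed; a pose out of reach is approached as far as the arm can. A call with a gripper value outside its range is refused whole. The fingers move at their own pace and stop on an object; the grip force is fixed at half the most. Time passes only in rows, so rows that repeat a pose let the fingers close. It gives the time, the measured TCP pose, the force and the opening at its end, in the units of the state.
- robot.state(): the state, without advancing time (a new reading comes with each control period).
- robot.camera(name): name is "side" or "top" or "wrist"; returns a dict with "frame" (420x560x3 uint8, blue, green, red), "camera_matrix" (3x3 intrinsics, pixels), "R" (3x3) and "t" (3): a world point X has camera coordinates R X + t. Camera axes: x right, y down, z forward; pixel columns grow to the right and rows downward; lengths in m; the calibration is good to about 2 mm. A picture is of the moment at which its call begins. There is no depth.
- robot.finish_job(): hands the job in, once; it reports no verdict.
The state is a dict: "time_s": time; "joint_positions": joint angles; "qd": joint speeds; "joint_efforts": joint torques, N m; "position": TCP position; "tool_rot": TCP orientation; "wrist_force": force on the tool from outside, world axes, zero at the start; "torque": the same for the moment, N m; "opening": opening from 0.0 (shut) to 1.0 (fully open).
Only numpy, scipy, OpenCV 4.12 (cv2) and the standard library are available. Lean on these libraries where they do the work, as an engineer would, in place of code of your own. Each camera call takes 0.05 s, during which the arm holds its last target. There are 200 camera calls.

## Working session

There is one attempt and no reset: what is moved stays moved. The work goes in short steps, Python scripts to look and compute and a tool call to move; the robot and the scene stay as the last step left them, time stands still between calls to the robot, and variables do not carry over. Pictures are saved under pics/ and viewed, on a budget of 10 in all, crops included, one or two more only if the job needs it, and the job is handed in when it is done.

Besides the shell and the picture viewer there is one more tool, called after ">>>" as a command line: name --argument value ..., lists and objects as JSON in quotes. play_rows: Moves the arm, as the interface text tells. Its arguments: {"type":"object","properties":{"deltas":{"type":"array"}},"required":["deltas"]}

```bash
ls; mkdir -p pics
cat > h.py <<'E'
import numpy as np, cv2
from rig import robot
def cam(n):
    c=robot.camera(n); return c
def ray(c,u,v,z):
    K=np.array(c["camera_matrix"]);R=np.array(c["R"]);t=np.array(c["t"])
    d=R.T@np.linalg.inv(K)@np.array([u,v,1.0]);o=-R.T@t
    return o+d*(z-o[2])/d[2]
def proj(c,X):
    p=np.array(c["camera_matrix"])@(np.array(c["R"])@np.array(X)+np.array(c["t"]));return p[:2]/p[2]
E
python3 - <<'E'
from h import *
import pickle
cs={n:cam(n) for n in("top","side")}
pickle.dump(cs,open("c0.pkl","wb"))
for n in cs:
    cv2.imwrite(f"pics/{n}0.png",cs[n]["frame"]); c=cs[n]
    print(n,-np.array(c["R"]).T@c["t"],np.array(c["R"])[2],c["camera_matrix"][0])
print(robot.state())
E
```

```text
pics
top [0.44088134 0.0238264  1.22608012] [ 0.11136984 -0.02232355 -0.99352827] [459.56456231   0.         277.43677023]
side [-0.02896184  0.90590008  0.6043286 ] [ 0.48417597 -0.74985846 -0.4508724 ] [386.82605122   0.         270.76542041]
{'time_s': 0.1, 'joint_positions': array([ 1.09649778,  0.41788213, -0.01029447,  1.61411613,  0.00471578,
        1.11069768, -0.05301622]), 'qd': array([ 6.21937094e-04, -1.00478238e-03,  6.92374001e-05, -2.29685931e-03,
        5.11684658e-04, -4.04747798e-04,  2.23001421e-04]), 'joint_efforts': array([ 2.51764104e-03, -8.52588415e+01,  6.40603378e-01, -4.26695108e+01,
       -4.89693589e-02,  1.64103729e-02, -1.05106010e-04]), 'position': array([ 0.2619789 , -0.56708542,  0.21890704]), 'tool_rot': array([ 9.76677730e-01,  2.14709850e-01, -1.65522647e-04, -5.14139654e-04]), 'wrist_force': array([ 0.27603315, -0.62598922, -0.59317382]), 'torque': array([ 0.03259021, -0.02016625,  0.02953725]), 'opening': 1.0030200457331822}
```

View pics/top0.png

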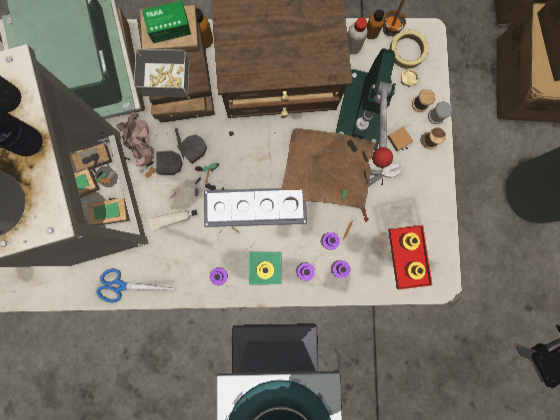

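View pics/side0.png

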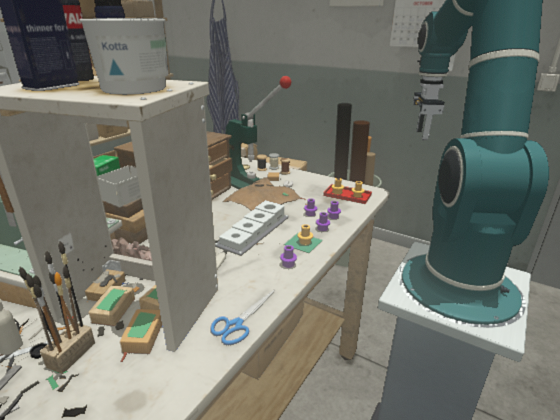

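Top view: the brass bushing is on the green mat at (265,270). The other two brass ones are in the red tray at (411,241) and (416,270). The purple look-alikes are at (218,276), (306,271), (341,269) and (330,240). The gauge lies at (205–306, 190–225), with its smaller holes to the left (+y). The bushing on the mat is the one meant, since it is brass and stands on green. I'll confirm that in a crop while measuring.

Run:
```python
from h import *
import pickle
cs=pickle.load(open("c0.pkl","rb")); c=cs["top"]; f=c["frame"]
hsv=cv2.cvtColor(f,cv2.COLOR_BGR2HSV)
def blobs(m,off,mina=15):
    cn,_=cv2.findContours(m.astype(np.uint8),cv2.RETR_CCOMP,cv2.CHAIN_APPROX_NONE)
    return [(cv2.contourArea(k),)+tuple(np.round(np.array(cv2.minEnclosingCircle(k)[0])+off,2))+(round(cv2.minEnclosingCircle(k)[1],1),cv2.minAreaRect(k)) for k in cn if cv2.contourArea(k)>mina]
# brass
m=cv2.inRange(hsv,(18,120,120),(35,255,255))
for b in blobs(m[225:295,240:440],(240,225)):print("brass",b[:4],ray(c,b[1],b[2],.057))
m=cv2.inRange(hsv,(50,80,60),(85,255,200))
for b in blobs(m[240:300,235:295],(235,240),300):print("mat",b,ray(c,b[1],b[2],.003))
g=cv2.cvtColor(f,cv2.COLOR_BGR2GRAY)[185:230,198:312]
print(np.round(g[20,::2]))
m=(g>235)
for b in blobs(m,(198,185),25):print("white",b)
a=cv2.resize(f[182:292,195:355],None,fx=5,fy=5,interpolation=cv2.INTER_CUBIC)
cv2.imwrite("pics/crop1.png",a)
```

```text
brass (213.0, np.float64(416.2), np.float64(270.0), 8.8) [ 0.41076399 -0.35220026  0.057     ]
brass (32.0, np.float64(420.0), np.float64(270.5), 3.6) [ 0.40934589 -0.3618444   0.057     ]
brass (45.5, np.float64(414.5), np.float64(269.9), 5.1) [ 0.41108729 -0.34787063  0.057     ]
brass (206.5, np.float64(264.77), np.float64(269.61), 8.6) [0.41809335 0.03198805 0.057     ]
brass (36.0, np.float64(264.83), np.float64(269.83), 3.8) [0.41754088 0.03184401 0.057     ]
brass (206.5, np.float64(410.69), np.float64(240.84), 8.6) [ 0.48483864 -0.34172784  0.057     ]
brass (30.5, np.float64(414.39), np.float64(240.61), 3.7) [ 0.4852803  -0.35127297  0.057     ]
brass (43.0, np.float64(409.0), np.float64(241.0), 5.4) [ 0.48449686 -0.33736268  0.057     ]
mat (931.5, np.float64(264.5), np.float64(267.5), 21.9, ((29.5, 27.5), (31.0, 31.0), 90.0)) [0.42257393 0.03300531 0.003     ]
mat (301.0, np.float64(265.0), np.float64(269.88), 10.3, ((30.000003814697266, 30.0), (19.798988342285156, 19.798988342285156), 45.0)) [0.41632461 0.03176784 0.003     ]
[189 192 189 106 123 240 240 239 132 229 240 2
[... 194 characters left out ...]
56.0, np.float64(243.0), np.float64(206.5), 5.2, ((45.0, 21.5), (7.0, 10.0), 90.0))
white (2331.5, np.float64(254.5), np.float64(205.5), 48.7, ((56.75136947631836, 20.2869873046875), (26.75943374633789, 94.52777862548828), 87.87889862060547))
white (88.0, np.float64(218.92), np.float64(206.66), 7.0, ((20.5, 21.5), (13.0, 13.0), 0.0))
white (166.5, np.float64(242.52), np.float64(205.63), 7.8, ((44.750003814697266, 20.75), (14.849241256713867, 14.142135620117188), 45.0))
white (126.0, np.float64(266.53), np.float64(204.67), 8.7, ((68.50000762939453, 20.0), (16.26345443725586, 16.26345443725586), 45.0))
white (150.0, np.float64(290.45), np.float64(204.0), 9.4, ((92.5, 19.0), (17.0, 18.0), 0.0))
```

View pics/crop1.png

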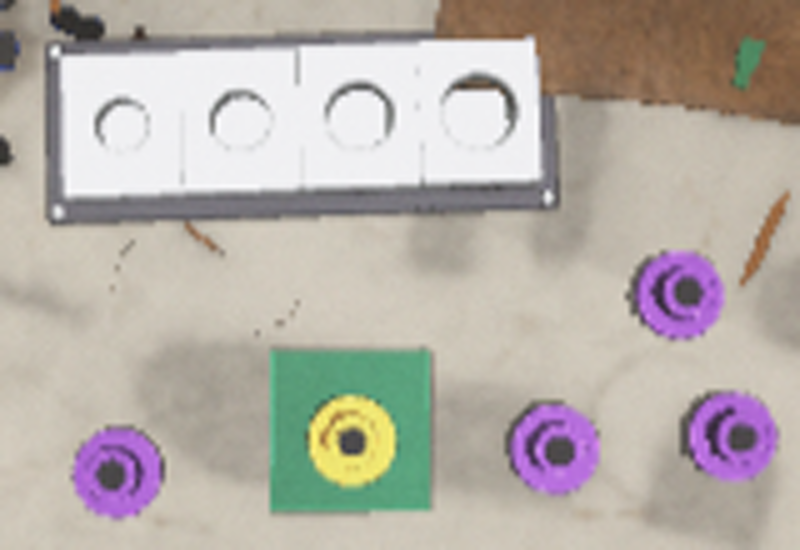

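The crop confirms it: the only brass piece on green is at (265,270), with purple look-alikes on both sides. The four holes run from smallest at left to largest at right. Next I'll compute positions, then go over with the wrist camera.

```bash
cat >> h.py <<'E'
from scipy.spatial.transform import Rotation as Ro
def delta(P,yawvec):
    """target TCP P, tool y along world yawvec, tool z down -> shift mm, rotvec in current tool axes"""
    s=robot.state();R=Ro.from_quat(s["tool_rot"]).as_matrix()
    y=np.array([yawvec[0],yawvec[1],0.]);y/=np.linalg.norm(y);z=np.array([0,0,-1.]);x=np.cross(y,z)
    T=np.stack([x,y,z],1)
    return np.round(R.T@(np.array(P)-s["position"])*1000,1),np.round(Ro.from_matrix(R.T@T).as_rotvec(),3)
E
python3 - <<'E'
from h import *
import pickle
c=pickle.load(open("c0.pkl","rb"))["top"]
H=[ray(c,u,v,z) for u,v,z in((218.5,206.5,.032),(242.5,205.7,.037),(266.5,205,.042),(290.5,204,.047))]
for h in H:print(h)
print(np.linalg.norm(np.diff(np.array(H)[:,:2],axis=0),axis=1), (H[0]-H[3]))
print("bush flange",ray(c,265.0,269.6,.029),"bore",ray(c,264.9,269.9,.057))
print("mat",ray(c,264.5,267.5,.003))
y=(H[0]-H[3])[:2]; gx=np.array([y[1],-y[0]]);print(gx/np.linalg.norm(gx))
print(delta([.43,.032,.23],gx))
w=cam("wrist");R=Ro.from_quat(robot.state()["tool_rot"]).as_matrix()
print("wristcam in tool:",R.T@(-np.array(w["R"]).T@w["t"]-robot.state()["position"]),"fwd",R.T@np.array(w["R"])[2])
E
```

```text
[0.582895   0.15072646 0.032     ]
[0.58354371 0.08789887 0.037     ]
[0.58392383 0.02543965 0.042     ]
[ 0.58507983 -0.03666538  0.047     ]
[0.06283093 0.06246038 0.06211579] [-0.00218482  0.18739184 -0.015     ]
bush flange [0.41756336 0.03158964 0.029     ] bore [0.41736298 0.03166989 0.057     ]
mat [0.42257393 0.03300531 0.003     ]
[0.99993204 0.01165832]
(array([ 403.8, -473.4,  -10.6]), array([-1.00e-03, -1.00e-03, -1.15e+00]))
wristcam in tool: [ 0.08096631 -0.00099987 -0.16641448] fwd [-2.73935426e-01 -1.18732666e-04  9.61748080e-01]
```

>>> play_rows --deltas '[35,-43,0,0,0,-0.1,1,70,-86,0,0,0,-0.2,1,105,-129,0,0,0,-0.3,1,140,-172,0,0,0,-0.4,1,175,-215,0,0,0,-0.5,1,210,-258,0,0,0,-0.6,1,245,-301,0,0,0,-0.7,1,280,-344,0,0,0,-0.82,1,315,-387,0,0,0,-0.94,1,350,-430,0,0,0,-1.05,1,380,-465,0,0,0,-1.15,1,392,-479,0,0,0,-1.15,1,392,-479,0,0,0,-1.15,1,392,-479,0,0,0,-1.15,1]'

```text
time_s: 1.9
position: [0.4167, 0.0313, 0.2193]
tool_rot: [0.703, 0.711, -0.0, -0.001]
wrist_force: [0.2, -0.1, 0.3]
opening: 1.002
```

Run:
```python
from h import *
import pickle
w=cam("wrist");pickle.dump(w,open("w1.pkl","wb"));cv2.imwrite("pics/w1.png",w["frame"])
s=robot.state();print(s["time_s"],s["position"],s["wrist_force"],s["joint_positions"])
for P in([.4174,.0317,.057],[.4174,.0317,.029],[.583,.088,.037]):print(proj(w,P))
print(delta([.4174,.0317,.046],[.99993,.01166]))
```

```text
1.95 [0.41676266 0.03117255 0.2193136 ] [ 0.01619739 -0.28381227  0.54968961] [ 0.46250987  0.06745754 -0.62860948  2.07816709  0.04607822  1.00989316
 -0.17890201]
[281.60654889 201.01425149]
[281.61474478 194.42730244]
[456.44028254 140.43495878]
(array([  0.4,   0.8, 173.3]), array([-0.001, -0.001, -0.001]))
```

View pics/w1.png

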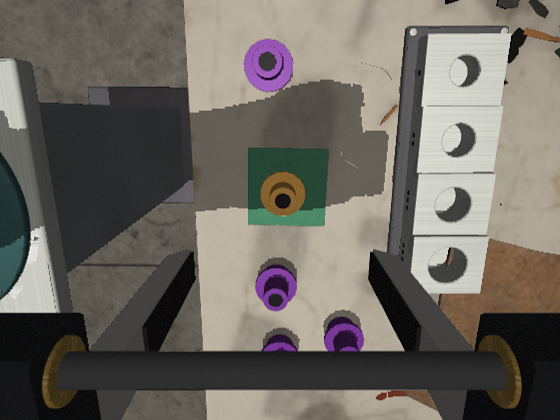

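The wrist view shows the bushing bore at (283,201), matching the prediction of (282,201). The holes are at (465,70), (459,140), (455,204) and (447,266). I'll refine the holes from this view.

Run:
```python
from h import *
import pickle
w=pickle.load(open("w1.pkl","rb"));f=w["frame"]
g=cv2.cvtColor(f,cv2.COLOR_BGR2GRAY)
for (u,v),z,d in zip(((465,70),(459,140),(455,204),(447,266)),(.032,.037,.042,.047),(26,30,34,38)):
    p=g[v-28:v+29,u-28:u+29]
    for th in(170,200):
        m=(cv2.medianBlur(p,3)<th).astype(np.uint8)
        m=cv2.morphologyEx(m,cv2.MORPH_CLOSE,np.ones((5,5)))
        cn,_=cv2.findContours(m,cv2.RETR_EXTERNAL,cv2.CHAIN_APPROX_NONE)
        k=min((k for k in cn if cv2.contourArea(k)>150),key=lambda k:np.linalg.norm(k.mean((0,1))-28))
        P=np.array([ray(w,a+u-28,b+v-28,z)[:2] for a,b in cv2.convexHull(k)[:,0]])
        (c,r)=cv2.minEnclosingCircle((P*1000).astype(np.float32))
        print(d,th,np.round(c,1),"dia",round(2*r,1))
m=cv2.inRange(cv2.cvtColor(f,cv2.COLOR_BGR2HSV),(8,120,60),(35,255,255))[160:230,245:320]
cn,_=cv2.findContours(m,cv2.RETR_EXTERNAL,cv2.CHAIN_APPROX_NONE);k=max(cn,key=cv2.contourArea)
(c,r)=cv2.minEnclosingCircle(k);print(c[0]+245,c[1]+160,r,ray(w,c[0]+245,c[1]+160,.029), ray(w,282.7,200.5,.057))
```

```text
26 170 [583.9 150.8] dia 28.9
26 200 [583.9 150.7] dia 30.0
30 170 [584.8  88.6] dia 32.9
30 200 [584.9  88.4] dia 33.7
34 170 [586.2  26. ] dia 36.7
34 200 [592.9  24.9] dia 51.1
38 170 [587.2 -36. ] dia 40.8
38 200 [592.7 -32.1] dia 55.1
282.38888931274414 193.22222137451172 22.402494430541992 [0.41816964 0.03295876 0.029     ] [0.41842069 0.03220871 0.057     ]
```

>>> play_rows --deltas '[0.8,1.1,40,0,0,0,1,0.8,1.1,85,0,0,0,0.8,0.8,1.1,130,0,0,0,0.7,0.8,1.1,160,0,0,0,0.6,0.8,1.1,173,0,0,0,0.6,0.8,1.1,173,0,0,0,0.6,0.8,1.1,173,0,0,0,0.3,0.8,1.1,173,0,0,0,0,0.8,1.1,173,0,0,0,0,0.8,1.1,173,0,0,0,0,0.8,1.1,173,0,0,0,0]'

```text
time_s: 3.32
position: [0.418, 0.032, 0.0466]
tool_rot: [0.703, 0.711, 0.0, -0.0]
wrist_force: [-2.3, -0.4, 8.0]
opening: 0.267
```

>>> play_rows --deltas '[0,0,-20,0,0,0,0,0,0,-50,0,0,0,0,15,21,-64,0,0,0,0,38,55,-64,0,0,0,0,63,90,-64,0,0,0,0,88,125,-64,0,0,0,0,108,154,-64,0,0,0,0,117,167,-60,0,0,0,0,117,167,-60,0,0,0,0,117,167,-60,0,0,0,0,117,167,-60,0,0,0,0]'

```text
time_s: 4.7
position: [0.5833, 0.15, 0.1068]
tool_rot: [0.704, 0.711, -0.0, -0.0]
wrist_force: [-0.1, -0.8, -1.3]
opening: 0.27
```

Run:
```python
from h import *
import pickle
w=cam("wrist");pickle.dump(w,open("w2.pkl","wb"));t=cam("top")
cv2.imwrite("pics/w2.png",np.hstack([cv2.resize(w["frame"],(480,360)),cv2.resize(t["frame"][170:290,190:296],(318,360))]))
s=robot.state();print(s["time_s"],s["position"],s["wrist_force"],s["torque"],s["tool_rot"])
```

```text
4.8 [0.58354428 0.15024006 0.10689409] [-0.05280811 -1.20286271 -1.78897297] [-0.01362168 -0.03329723 -0.01025021] [7.03509350e-01 7.10686001e-01 3.70731549e-05 2.73317161e-05]
```

View pics/w2.png

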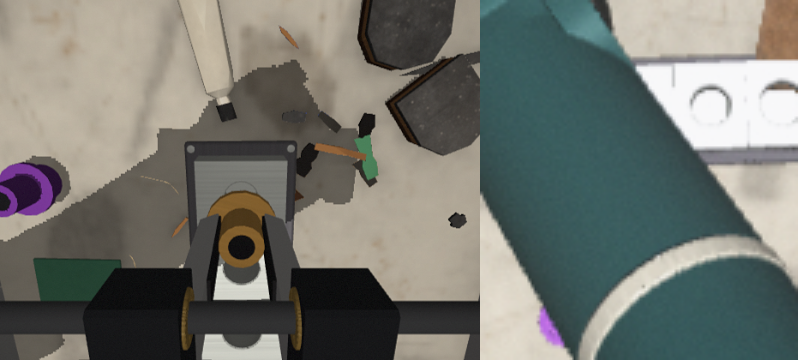

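The bushing is held: bore at (280,287) in full-frame pixels, with the gauge's step-1 edge at about v=184. I'll work out the alignment of bushing and gauge in this same camera.

Run:
```python
from h import *
import pickle
w=pickle.load(open("w2.pkl","rb"));g=cv2.cvtColor(w["frame"],cv2.COLOR_BGR2GRAY)
for r in (195,205,212):print(r,list(g[r,218:240]),list(g[r,328:350]))
for cc in (245,270,320):print(cc,list(g[172:200,cc]))
m=(g[270:305,262:300]<45).astype(np.uint8)
cn,_=cv2.findContours(m,cv2.RETR_EXTERNAL,cv2.CHAIN_APPROX_NONE)
for k in cn:
    if cv2.contourArea(k)>60:
        (c,r)=cv2.minEnclosingCircle(k);u,v=c[0]+262,c[1]+270;print("bore",u,v,r,ray(w,u,v,.1173))
```

```text
195 [np.uint8(45), np.uint8(49), np.uint8(48), np.uint8(51), np.uint8(52), np.uint8(50), np.uint8(47), np.uint8(47), np.uint8(61), np.uint8(122), np.uint8(118), np.uint8(117), np.uint8(117), np.uint8(119), np.uint8(119), np.uint8(118), np.uint8(119), np.uint8(119), np.uint8(119), np.uint8(118), np.uint8(118), np.uint8(118)] [np.uint8(123), np.uint8(121), np.uint8(124), np.uint8(122), np.uint8(122), np.uint8(123), np.uint8(121), np.uint8(63), np.uint8(49), np.uint8(50), np.uint8(50), np.uint8(51), np.uint8(52), np.uint8(54), np.uint8(51), np.uint8(46), np.uint8(44), np.uint8(46), np.uint8(23), np.uint8(25), np.uint8(22), np.uint8(23)]
205 [np.uint8(41), np.uint8(45), np.uint8(50), np.uint8(50), np.uint8(53), np.uint8(51), np.uint8(51), np.uint8(48), np.uint8(52), np.uint8(90), np.uint8(121), np.uint8(119), np.uint8(117), np.uint8(118), np.uint8(118), np.uint8(118), np.uint8(118), np.uint8(117), np.uint8(116), np.uint8(118), np.uint8(118), np.uint8(118)] [np.uint8(123), np.uint8(123), np.uint8(123), np.uint8(123), np.uint8(123), np.uint8(123), np.uint8(121), np.uint8(45), np.uint8(49),
[... 1432 characters left out ...]
 np.uint8(66), np.uint8(81), np.uint8(111), np.uint8(124), np.uint8(124), np.uint8(124), np.uint8(125), np.uint8(120), np.uint8(120), np.uint8(122), np.uint8(122), np.uint8(123), np.uint8(122), np.uint8(117)]
320 [np.uint8(51), np.uint8(50), np.uint8(53), np.uint8(51), np.uint8(52), np.uint8(51), np.uint8(50), np.uint8(52), np.uint8(53), np.uint8(63), np.uint8(68), np.uint8(68), np.uint8(68), np.uint8(69), np.uint8(66), np.uint8(91), np.uint8(117), np.uint8(124), np.uint8(125), np.uint8(125), np.uint8(125), np.uint8(123), np.uint8(123), np.uint8(124), np.uint8(126), np.uint8(125), np.uint8(121), np.uint8(120)]
bore 281.2333335876465 288.5 15.437212944030762 [0.58384099 0.1496829  0.1173    ]
```

Run:
```python
from h import *
import pickle
w=pickle.load(open("w2.pkl","rb"))
for v,a,b in((195,226.0,334.9),(205,226.8,334.5),(212,227.0,334.1)):
    A,B=ray(w,a,v,.032),ray(w,b,v,.032);print(A,B,B[0]-A[0],(A+B)/2)
for u in(245,270,320):print(ray(w,u,187.5,.032)-[0,.031,0])
```

```text
[0.5456188  0.17561442 0.032     ] [0.62034358 0.1763894  0.032     ] 0.07472477961922175 [0.58298119 0.17600191 0.032     ]
[0.54594683 0.16853246 0.032     ] [0.62042846 0.16930549 0.032     ] 0.07448162886635801 [0.58318765 0.16891897 0.032     ]
[0.54592917 0.16350594 0.032     ] [0.62040523 0.16427933 0.032     ] 0.07447605930742618 [0.5831672  0.16389263 0.032     ]
[0.55874799 0.14999251 0.032     ]
[0.57580337 0.15016929 0.032     ]
[0.60991221 0.15052284 0.032     ]
```

>>> play_rows --deltas '[0.5,-0.4,15,0,0,0,0,0.5,-0.4,26,0,0,0,0,0.5,-0.4,29.5,0,0,0,0,0.5,-0.4,29.5,0,0,0,0,0.5,-0.4,29.5,0,0,0,0]'

```text
time_s: 5.42
position: [0.5833, 0.1508, 0.0776]
tool_rot: [0.703, 0.711, 0.0, 0.0]
wrist_force: [-0.0, 1.0, -1.6]
opening: 0.27
```

>>> play_rows --deltas '[0,0,0.7,0,0,0,0,0,0,1.3,0,0,0,0,0,0,1.3,0,0,0,0]'

```text
time_s: 5.8
position: [0.5833, 0.1508, 0.0764]
tool_rot: [0.704, 0.711, 0.0, 0.0]
wrist_force: [0.2, -0.2, -2.5]
opening: 0.272
```

>>> play_rows --deltas '[0,0,0.5,0,0,0,0,0,0,1,0,0,0,0,0,0,1.2,0,0,0,0,0,0,1.2,0,0,0,0]'

```text
time_s: 6.3
position: [0.5834, 0.1509, 0.0756]
tool_rot: [0.703, 0.711, 0.0, 0.0]
wrist_force: [-2.6, -0.8, 6.9]
opening: 0.268
```

Hole 1 stops it: 7 N at z=0.0756, which is the height of its mouth. On to hole 2.

>>> play_rows --deltas '[0,0,-10,0,0,0,0,0,0,-22,0,0,0,0,-15,0.2,-25,0,0,0,0,-35,0.2,-25,0,0,0,0,-52,0.2,-25,0,0,0,0,-62.2,0.2,-25,0,0,0,0,-62.2,0.2,-25,0,0,0,0,-62.2,0.2,-25,0,0,0,0]'

```text
time_s: 7.3
position: [0.5841, 0.0893, 0.1006]
tool_rot: [0.703, 0.711, 0.0, 0.0]
wrist_force: [-0.3, -0.0, -2.6]
opening: 0.272
```

Run:
```python
from h import *
import pickle
w=cam("wrist");pickle.dump(w,open("w3.pkl","wb"))
cv2.imwrite("pics/w3.png",w["frame"][60:420])
s=robot.state();print(s["time_s"],s["position"],s["wrist_force"],s["tool_rot"])
g=cv2.cvtColor(w["frame"],cv2.COLOR_BGR2GRAY)
m=(g[265:310,258:305]<45).astype(np.uint8)
cn,_=cv2.findContours(m,cv2.RETR_EXTERNAL,cv2.CHAIN_APPROX_NONE)
for k in cn:
    if cv2.contourArea(k)>60:
        (c,r)=cv2.minEnclosingCircle(k);u,v=c[0]+258,c[1]+265;print("bore",u,v,r,ray(w,u,v,s["position"][2]+.0104))
```

```text
7.35 [0.58411134 0.08948986 0.10064161] [-0.09405246 -0.62452767 -2.28294216] [7.03170764e-01 7.11020879e-01 4.15946517e-04 1.18548047e-04]
bore 281.2333335876465 288.5 15.437212944030762 [0.58466782 0.08899437 0.11104161]
```

View pics/w3.png

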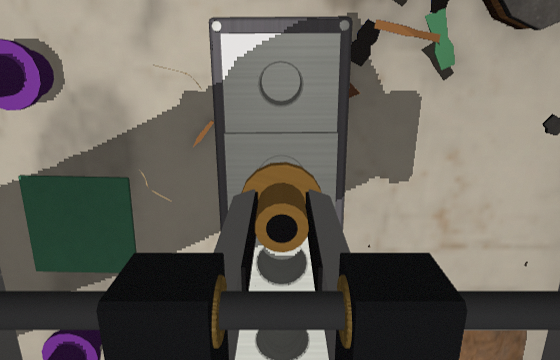

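Hole 1 is visible at (281,142) and the step 1/2 edge at v≈192. The bushing still hangs straight in the jaws, with its bore at (281,288). I'll compute hole 2 relative to these.

Run:
```python
from h import *
import pickle
w=pickle.load(open("w3.pkl","rb"));g=cv2.cvtColor(w["frame"],cv2.COLOR_BGR2GRAY)
p=g[112:174,248:314]
e=cv2.Canny(p,40,100)
ys,xs=np.nonzero(e); P=np.array([ray(w,a+248,b+112,.032)[:2]*1000 for a,b in zip(xs,ys)])
c0=P.mean(0);
d=np.linalg.norm(P-c0,axis=1);P=P[d<17]
P0=P
# outermost edge per direction
for _ in range(5):
    a=np.round(np.degrees(np.arctan2(*(P0-c0).T))/12);Q=np.array([max(P0[a==k],key=lambda q:np.linalg.norm(q-c0)) for k in set(a)])
    A=np.c_[2*Q,np.ones(len(Q))];s=np.linalg.lstsq(A,(Q**2).sum(1),rcond=None)[0];c0=s[:2]
print("hole1",c0,"dia",2*np.sqrt(s[2]+c0@c0))
for r in (110,130,170,185,200,230):
    L=np.diff(g[r,205:250].astype(int));Rr=np.diff(g[r,325:350].astype(int))
    a,b=205+L.argmax()+.5,325+Rr.argmin()+.5;z=.032 if r<190 else .037
    A,B=ray(w,a,r,z),ray(w,b,r,z);print(r,a,b,B[0]-A[0],(A+B)/2)
for cc in(240,260,310,328):
    k=np.diff(g[180:202,cc].astype(int));v=180+np.abs(k).argmax()+.5;print(cc,v,k[np.abs(k).argmax()],ray(w,cc,v,.037)-[0,.031,0])
```

```text
hole1 [583.46253681 150.91326184] dia 28.88877654128392
110 220.5 339.5 0.07462866904457544 [0.58301431 0.17139957 0.032     ]
130 221.5 338.5 0.0744603759175434 [0.58313727 0.15917052 0.032     ]
170 223.5 337.5 0.07476434533893372 [0.58372241 0.13359697 0.032     ]
185 224.5 336.5 0.07430263177716023 [0.5838267  0.12359863 0.032     ]
200 224.5 337.5 0.07423126683099912 [0.58425773 0.11458324 0.037     ]
230 225.5 336.5 0.07466562458864823 [0.58448219 0.09383327 0.037     ]
240 193.5 28 [0.55741118 0.08765819 0.037     ]
260 191.5 -29 [0.57048855 0.08913677 0.037     ]
310 191.5 -37 [0.60311825 0.08949418 0.037     ]
328 191.5 -30 [0.61486635 0.08962287 0.037     ]
```

>>> play_rows --deltas '[0,-0.2,10,0,0,0,0,0,-0.2,17,0,0,0,0,0,-0.2,18.5,0,0,0,0,0,-0.2,18.5,0,0,0,0]'

```text
time_s: 7.85
position: [0.5839, 0.0896, 0.082]
tool_rot: [0.703, 0.711, 0.0, 0.0]
wrist_force: [1.3, -0.8, -2.1]
opening: 0.272
```

>>> play_rows --deltas '[0,0,0.8,0,0,0,0,0,0,1.5,0,0,0,0,0,0,1.8,0,0,0,0,0,0,1.8,0,0,0,0]'

```text
time_s: 8.35
position: [0.584, 0.0895, 0.0805]
tool_rot: [0.703, 0.711, 0.0, 0.0]
wrist_force: [-1.4, -1.2, 4.2]
opening: 0.272
```

>>> play_rows --deltas '[0,0,0.6,0,0,0,0,0,0,0.6,0,0,0,0]'

```text
time_s: 8.6
position: [0.5841, 0.0895, 0.0804]
tool_rot: [0.703, 0.711, 0.0, 0.0]
wrist_force: [-3.9, -2.5, 9.4]
opening: 0.272
```

Hole 2 also stops it, holding 9 N at its mouth height. On to hole 3.

>>> play_rows --deltas '[0,0,-12,0,0,0,0,0,0,-24,0,0,0,0,-15,0.2,-25,0,0,0,0,-35,0.2,-25,0,0,0,0,-52,0.2,-25,0,0,0,0,-62,0.2,-25,0,0,0,0,-62,0.2,-25,0,0,0,0,-62,0.2,-25,0,0,0,0]'

```text
time_s: 9.6
position: [0.585, 0.0281, 0.1054]
tool_rot: [0.703, 0.711, 0.001, 0.0]
wrist_force: [-0.4, 0.3, -2.0]
opening: 0.269
```

```bash
cat > m.py <<'E'
from h import *
import sys,pickle
z=float(sys.argv[1])  # step height under bushing; previous step z-.005 visible beyond
w=cam("wrist");pickle.dump(w,open("wl.pkl","wb"));s=robot.state();print(s["time_s"],s["position"],s["wrist_force"])
g=cv2.cvtColor(w["frame"],cv2.COLOR_BGR2GRAY)
m=(g[265:310,258:305]<45).astype(np.uint8)
cn,_=cv2.findContours(m,cv2.RETR_EXTERNAL,cv2.CHAIN_APPROX_NONE);k=max(cn,key=cv2.contourArea)
(c,r)=cv2.minEnclosingCircle(k);print("bore",c[0]+258,c[1]+265,ray(w,c[0]+258,c[1]+265,s["position"][2]+.0104))
for r in (130,150,170,205,220,230):
    L=np.diff(g[r,205:250].astype(int));Rr=np.diff(g[r,325:350].astype(int))
    a,b=205+L.argmax()+.5,325+Rr.argmin()+.5;zz=z-.005 if r<190 else z
    A,B=ray(w,a,r,zz),ray(w,b,r,zz);print(r,a,b,B[0]-A[0],(A+B)/2)
for cc in(240,250,260,300,310,320,328):
    k=np.diff(g[180:202,cc].astype(int));v=180+np.abs(k).argmax()+.5;print(cc,v,k[np.abs(k).argmax()],ray(w,cc,v,z)-[0,.031,0])
E
python3 m.py .042
```

```text
9.65 [0.58497562 0.02826789 0.10537489] [ 0.46118433 -0.37243104 -2.12584167]
bore 281.4354839324951 288.0 [0.58560649 0.02804766 0.11577489]
130 221.5 339.5 0.0750095124557345 [0.58427732 0.09797442 0.037     ]
150 222.5 338.5 0.07484571946857199 [0.58441981 0.08539272 0.037     ]
170 223.5 337.5 0.07467693107544737 [0.58456664 0.07242731 0.037     ]
205 224.5 337.5 0.07443280919775319 [0.58515569 0.05005095 0.042     ]
220 225.5 336.5 0.07398476992246705 [0.58527643 0.03973045 0.042     ]
230 225.5 336.5 0.07457591746071734 [0.58535869 0.03271269 0.042     ]
240 194.5 29 [0.55828338 0.02581777 0.042     ]
250 194.5 31 [0.56481517 0.02589442 0.042     ]
260 192.5 -27 [0.571353   0.02730697 0.042     ]
300 192.5 -28 [0.59744524 0.02761336 0.042     ]
310 192.5 -31 [0.6039693  0.02768997 0.042     ]
320 192.5 -28 [0.61049377 0.02776658 0.042     ]
328 192.5 -33 [0.61571362 0.02782787 0.042     ]
```

>>> play_rows --deltas '[-0.9,-0.2,10,0,0,0,0,-0.9,-0.2,17,0,0,0,0,-0.9,-0.2,18.3,0,0,0,0,-0.9,-0.2,18.3,0,0,0,0]'

```text
time_s: 10.15
position: [0.5848, 0.0275, 0.087]
tool_rot: [0.703, 0.711, 0.001, 0.0]
wrist_force: [-0.2, 0.9, -1.7]
opening: 0.271
```

>>> play_rows --deltas '[0,0,0.8,0,0,0,0,0,0,1.5,0,0,0,0,0,0,2.0,0,0,0,0,0,0,2.0,0,0,0,0]'

```text
time_s: 10.65
position: [0.5848, 0.0275, 0.085]
tool_rot: [0.703, 0.711, 0.001, 0.0]
wrist_force: [0.1, -0.3, -1.5]
opening: 0.272
```

>>> play_rows --deltas '[0,0,0.7,0,0,0,0,0,0,1.4,0,0,0,0,0,0,1.4,0,0,0,0]'

```text
time_s: 11.02
position: [0.5849, 0.0272, 0.0835]
tool_rot: [0.703, 0.711, 0.0, 0.0]
wrist_force: [1.1, -1.7, -1.0]
opening: 0.27
```

>>> play_rows --deltas '[0,0,1,0,0,0,0,0,0,2,0,0,0,0,0,0,3,0,0,0,0,0,0,4,0,0,0,0,0,0,4,0,0,0,0]'

```text
time_s: 11.65
position: [0.5849, 0.027, 0.0794]
tool_rot: [0.703, 0.711, 0.0, 0.0]
wrist_force: [0.0, -2.9, -2.7]
opening: 0.271
```

>>> play_rows --deltas '[-0.2,0,2,0,0,0,0,-0.2,0,4,0,0,0,0,-0.2,0,6,0,0,0,0,-0.2,0,8,0,0,0,0,-0.2,0,10,0,0,0,0,-0.2,0,12,0,0,0,0,-0.2,0,12,0,0,0,0]'

```text
time_s: 12.52
position: [0.585, 0.0267, 0.0672]
tool_rot: [0.703, 0.711, 0.0, 0.0]
wrist_force: [1.3, -4.1, -2.4]
opening: 0.272
```

>>> play_rows --deltas '[0,0,0.8,0,0,0,0,0,0,1.6,0,0,0,0,0,0,2.2,0,0,0,0,0,0,2.2,0,0,0,0]'

```text
time_s: 13.02
position: [0.585, 0.0265, 0.0656]
tool_rot: [0.703, 0.711, 0.0, 0.001]
wrist_force: [-4.5, -6.1, 13.9]
opening: 0.268
```

Home: the flange is on the step at z=0.0656 with 14 N. Releasing.

>>> play_rows --deltas '[0,0,-0.3,0,0,0,0,0,0,-0.3,0,0,0,0.3,0,0,-0.3,0,0,0,0.6,0,0,-0.3,0,0,0,0.6,0,0,-0.3,0,0,0,0.6,0,0,-0.3,0,0,0,0.6]'

```text
time_s: 13.78
position: [0.585, 0.0265, 0.0659]
tool_rot: [0.703, 0.711, 0.0, 0.001]
wrist_force: [-0.9, -0.1, -0.5]
opening: 0.599
```

>>> play_rows --deltas '[0,0,-15,0,0,0,0.6,0,0,-40,0,0,0,0.6,0,0,-80,0,0,0,0.6,0,0,-130,0,0,0,0.6,40,0,-160,0,0,0,0.6,80,0,-160,0,0,0,0.6,80,0,-160,0,0,0,0.6]'

```text
time_s: 14.65
position: [0.5834, 0.11, 0.2274]
tool_rot: [0.701, 0.713, 0.001, 0.001]
wrist_force: [-0.0, -0.6, -0.5]
opening: 0.6
```

Run:
```python
from h import *
w=cam("wrist");s=cam("side");t=cam("top")
a=cv2.resize(w["frame"],(533,400));b=cv2.resize(s["frame"][180:270,210:277],(267,359))
im=np.zeros((400,800,3),np.uint8);im[:,:533]=a;im[:359,533:]=b
cv2.imwrite("pics/w5.png",im)
q=robot.state();print(q["time_s"],q["position"],q["opening"],q["wrist_force"])
print("pred neck top if home (w,scaled):",proj(w,[.5854,.0265,.076])*533/560,"side",(proj(s,[.5854,.0265,.076])-[210,180])*[267/67,359/90])
for z in(.042,.048):print(proj(s,[.5854,.0265,z]))
```

```text
14.8 [0.58391419 0.10581564 0.22623856] 0.5999156720708395 [ 0.33592105  0.68663699 -0.23544583]
pred neck top if home (w,scaled): [267.42975122 273.57462816] side [191.72515335  99.57557777]
[258.26815208 214.7101252 ]
[258.24067542 213.00806585]
```

View pics/w5.png

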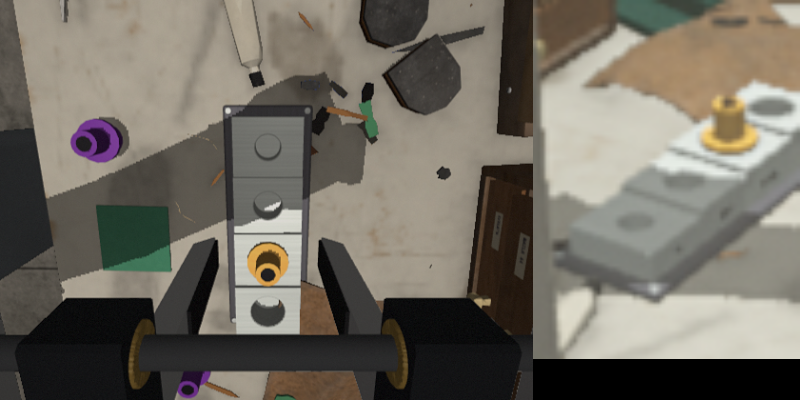

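The bushing sits upright in hole 3 with its flange flat on the step. Its neck top is at (267,274), as predicted for fully home, and the gripper is clear. Handing in.

```bash
python3 -c "
from rig import robot
print(robot.finish_job())"
```

```text
the job is handed in; nothing more can be done
None
```

The brass bushing from the mat has a 34 mm shank. It is fully home in hole 3 of the gauge, released, and I have handed the job in at about 15 s of the 54 s allowed.

- **Hole 1 (26 mm):** it stopped at the mouth under about 7 N.
- **Hole 2 (30 mm):** it stopped at the mouth under about 9 N.
- **Hole 3 (34 mm):** it went in freely and seated at the expected height (tool at 65.6 mm), with about 14 N measured on the flange at the end. That is more than the "few newtons" asked for, but under the 30 N limit.

**Last checks:** the wrist and side pictures show it upright with its flange flat on step 3. The neck top was within a pixel or so of where it should be when fully home. The gripper was open and clear, with wrist force near zero. I did not take a final picture of the tray bushings, but the arm never went near them while lowered.

**Disagreement:** the top and wrist cameras differed by 1–2 mm on the hole positions. I settled this by lining up each hole in the wrist view before pressing.

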